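# Close the row of microtubes

## Task

The samples in the front row of the dark metal tube block are ready: run your fingertips along the row of five large microtubes to fold their open lids over, then press each of these lids down until it sits flat and fully home on its tube. Leave the lids of the small tubes in the back row open. Work gently: the block must stay standing where it is, no tube may be lifted in its hole, and the things around must not be disturbed.

Things in the scene. Friction and masses are not known exactly. Their poses are not given: they have to be found in the camera images.
- block: heavy loose dark grey metal tube block, 86 (x) x 144 (y) x 38 mm high, about 1 kg: front row of five large hinged-lid microtubes at x = -21 mm (nearest the robot), back row of four small ones at x = +25 mm. Origin: centre of its underside; z up, x away from the robot, y along the rows to its left (yaw up to 35 degrees either way). Slides on the desk at about 6 N of sideways push
- mouth1 (a point): centre of the mouth of large tube 1 (+y end of row), 45 mm above the desk, 7 mm above the block's top; rim 13 mm wide. Tube loose in its bore. Lid hinge: 8.4 mm from here to block +y, same height. Lid: disc 14 mm wide, 2 mm thick, its thumb tab ends 19 mm from the hinge. Fully closed it lies flat, top 2.2 mm above this point. Closed, the tab points to block -y
- mouth2 (a point): the same for large tube 2, 24 mm from tube 1 in the block's -y direction
- mouth3 (a point): the same for large tube 3, 48 mm from tube 1 in the block's -y direction
- mouth4 (a point): the same for large tube 4, 72 mm from tube 1 in the block's -y direction
- mouth5 (a point): the same for large tube 5, 96 mm from tube 1 in the block's -y direction (last of the row)
- fold1 (a joint): lid hinge of large tube 1 (rad): 0 = folded over, plug resting in the mouth, tab still 4 mm too high (lid 0.25 ajar); grows as the lid swings up towards block +y (1.3 = upright, stop at 1.75). Starts at 1.3 to 1.6; turns very easily (about 0.5 N at the tab), stays where left
- fold2 (a joint): lid hinge of large tube 2 (rad): 0 = folded over, plug resting in the mouth, tab still 4 mm too high (lid 0.25 ajar); grows as the lid swings up towards block +y (1.3 = upright, stop at 1.75). Starts at 1.3 to 1.6; turns very easily (about 0.5 N at the tab), stays where left
- fold3 (a joint): lid hinge of large tube 3 (rad): 0 = folded over, plug resting in the mouth, tab still 4 mm too high (lid 0.25 ajar); grows as the lid swings up towards block +y (1.3 = upright, stop at 1.75). Starts at 1.3 to 1.6; turns very easily (about 0.5 N at the tab), stays where left
- fold4 (a joint): lid hinge of large tube 4 (rad): 0 = folded over, plug resting in the mouth, tab still 4 mm too high (lid 0.25 ajar); grows as the lid swings up towards block +y (1.3 = upright, stop at 1.75). Starts at 1.3 to 1.6; turns very easily (about 0.5 N at the tab), stays where left
- fold5 (a joint): lid hinge of large tube 5 (rad): 0 = folded over, plug resting in the mouth, tab still 4 mm too high (lid 0.25 ajar); grows as the lid swings up towards block +y (1.3 = upright, stop at 1.75). Starts at 1.3 to 1.6; turns very easily (about 0.5 N at the tab), stays where left
- seal1 (a joint): press fit of lid 1 (rad): 0 = plug not pressed in (start), 0.25 = fully home, lid flat on the rim. Takes a downward push of about 5 N at the middle of the folded lid (3 N at its tab); stays where left
- seal2 (a joint): press fit of lid 2 (rad): 0 = plug not pressed in (start), 0.25 = fully home, lid flat on the rim. Takes a downward push of about 5 N at the middle of the folded lid (3 N at its tab); stays where left
- seal3 (a joint): press fit of lid 3 (rad): 0 = plug not pressed in (start), 0.25 = fully home, lid flat on the rim. Takes a downward push of about 5 N at the middle of the folded lid (3 N at its tab); stays where left
- seal4 (a joint): press fit of lid 4 (rad): 0 = plug not pressed in (start), 0.25 = fully home, lid flat on the rim. Takes a downward push of about 5 N at the middle of the folded lid (3 N at its tab); stays where left
- seal5 (a joint): press fit of lid 5 (rad): 0 = plug not pressed in (start), 0.25 = fully home, lid flat on the rim. Takes a downward push of about 5 N at the middle of the folded lid (3 N at its tab); stays where left
- smallfold1 (a joint): lid hinge of the small tube 46 mm behind large tube 1 (0.7 of its size, lid standing 14 mm above the rim, rims level with the large ones); 1.3 = upright, 0 = folded over. Starts at 1.3 to 1.6; to stay open
- smallfold2 (a joint): lid hinge of the small tube 46 mm behind large tube 2 (0.7 of its size, lid standing 14 mm above the rim, rims level with the large ones); 1.3 = upright, 0 = folded over. Starts at 1.3 to 1.6; to stay open
- smallfold4 (a joint): lid hinge of the small tube 46 mm behind large tube 4 (0.7 of its size, lid standing 14 mm above the rim, rims level with the large ones); 1.3 = upright, 0 = folded over. Starts at 1.3 to 1.6; to stay open
- smallfold5 (a joint): lid hinge of the small tube 46 mm behind large tube 5 (0.7 of its size, lid standing 14 mm above the rim, rims level with the large ones); 1.3 = upright, 0 = folded over. Starts at 1.3 to 1.6; to stay open
- rack: loose wire rack with eight capped blood tubes, 139 (x) x 84 (y) mm, tube caps 84 mm high; origin at the centre of its underside. Bystander
- eraser: loose eraser, 19 x 44 x 12 mm, lying on the desk; origin under its centre. Bystander
- marker: loose marker pen, 135 mm long, 16 mm thick, lying near the desk's front edge; origin under its centre. Bystander
- dropper_bottle: loose amber dropper bottle, 29 mm across, 102 mm high; origin under its centre. Bystander

How it is judged:
By the outcome, as a careful person would: the job done as asked, in the order asked, and still so for the second after the job is handed in, with the robot touching nothing.
It also fails if it takes over 48 s, if anything falls off the work surface, if the arm or the gripper's body presses on something with over 40 N, if the wrist force passes 120 N, or if a joint passes its speed limit or range.

## Robot

A 7-joint arm with a two-finger parallel gripper is mounted at the origin on a cart in front of the work surface, level with it; the furniture and walls round the work are solid. World frame = base frame: x ahead of the robot, y to its left, z up, the work surface at z = 0. Lengths are in m, angles in rad, forces in N, time in s.
With the tool pointing down it reaches from about 0.425 to 0.8 m from the base axis. Payload 8.3 kg.
Tool frame: the origin (TCP) lies at the centre of the arm's flange, where the gripper is bolted on; the fingertips stand 173 mm ahead of it and the grasp point (between the pads) lies 155 mm ahead of it; z points along the fingers, y is the line along which they close (so a half turn about z gives the same grasp; the last joint's range is limited). The gripper opens to 85 mm and grips with 20 to 120 N. Pads are 22 mm wide; open, the fingers measure 114 mm over their backs; the gripper's body (76 mm by 85 mm) begins 54 mm behind the grasp point. The pads swing forward as they close: fully open they stand 13 mm farther back than shut.
Start: joints at [-1.181, 0.383, 0.016, 1.37, -0.006, 1.388, -0.046], TCP at [0.273, 0.562, 0.405] pointing down, gripper open.
Joint ranges: [-2.95, 2.95], [-0.25, 2.06], [-1.52, 1.56], [0.18, 2.33], [-1.44, 4.58], [0.02, 2.06], [-3.01, 3.01]. Speed limits (rad/s): [2.39, 2.39, 3.01, 3.01, 3.14, 3.14, 3.14].

## Interface

Orientations are given as [roll, pitch, yaw] about the fixed x, y, z axes, in that order (R = Rz(yaw) Ry(pitch) Rx(roll)).
In Python, from plant import ctrl, eyes, ticket gives the robot as it stands.
- The arm moves only by the tool step_arm, never from a script. Its argument "motion" is a list of rows, each a list of 4 numbers: the shift along the world's x, y, z in cm, then the turn about the world's z in rad. In form: [[x, y, z, twist], ...]. A call has exactly 5 rows; each row is the pose to reach, as a shift and turn from the pose commanded when the call began; what a row does not reach only later rows make up. A row lasts 1/8 s, in which the tool goes at most 62.5 mm and 10.7 degrees, less where a joint would pass 70% of its speed; a pose out of reach is approached as far as the arm can. A call with a gripper value outside its range is refused whole. "jaw" is the closure, from -1 (fully open) to 1 (shut), set as the call begins (left out, the last holds). The fingers move at their own pace and stop on an object; "grip_force" is the grip in N (left out, the last holds). Time passes only in rows, so rows that repeat a pose let the fingers close, or fill a call up. It gives the time, the measured TCP pose, the force, the opening and the grip force at its end, in the units of the state.
- ctrl.get_state(): the state, without advancing time (a new reading comes with each control period).
- eyes.capture(name): name is "scene" or "side" or "wrist"; returns a dict with "pixels" (400x640x3 uint8, red, green, blue), "K" (3x3 intrinsics, pixels), "R" (3x3) and "t" (3): a world point X has camera coordinates R X + t; the wrist camera has in their place "hand_eye" (4x4, takes a point from camera to tool coordinates, whose origin is the TCP and whose axes are the flange's). Camera axes: x right, y down, z forward; pixel columns grow to the right and rows downward; lengths in m; the calibration is good to about 2 mm. A picture is of the moment at which its call begins: read the wrist's pose just before it. There is no depth.
- ticket.job_done(): hands the job in; it is judged then, once.
The state is a dict: "time": time; "joint_positions": joint angles; "joint_velocities": joint speeds; "effort": joint torques, N m; "tool_pos": TCP position; "ee_rot": TCP orientation; "contact_force": force on the tool from outside, world axes, zero at the start; "moment": the same for the moment, N m; "opening": finger opening in m; "grasp_force": force on a finger pad.
Only numpy, scipy, OpenCV 4.12 (cv2) and the standard library are available. Lean on these libraries where they do the work, as an engineer would, in place of code of your own. Each camera call takes 0.05 s, during which the arm holds its last target. There are 200 camera calls.

## Working session

There is one attempt and no reset: what is moved stays moved. The work goes in short steps, Python scripts to look and compute and a tool call to move; the robot and the scene stay as the last step left them, time stands still between calls to the robot, and variables do not carry over. Pictures are saved under pics/ and viewed, at most 10 in all, crops included, and the job is handed in when it is done.

Besides the shell and the picture viewer there is one more tool, called after "Request:" as a command line: name --pt "numbers of a row" for each row, then --argument value for the rest. step_arm: Moves the arm, as the interface text tells. Its arguments: {"type":"object","properties":{"motion":{"type":"array"},"jaw":{"type":"number"},"grip_force":{"type":"number"}},"required":["motion"]}

```bash
mkdir -p pics; ls
cat > h.py <<'E'
from plant import ctrl, eyes, ticket
import numpy as np, cv2
def cap(n,f):
    s=ctrl.get_state(); c=eyes.capture(n); cv2.imwrite('pics/'+f,c['pixels'][:,:,::-1]); 
    np.savez('pics/'+f+'.npz',tool_pos=s['tool_pos'],ee_rot=s['ee_rot'],**c); return s,c
E
python3 - <<'E'
from h import *
for n in('scene','side','wrist'):
    s,c=cap(n,n+'0.png'); print(n,c['K'].round(1).tolist(), [ (k,c[k].round(3).tolist()) for k in c if k not in('K','pixels')])
print(s)
E
```

```text
pics
scene [[411.0, 0.0, 319.5], [0.0, 411.0, 194.6], [0.0, 0.0, 1.0]] [('R', [[0.602, -0.798, 0.003], [-0.415, -0.317, -0.853], [0.682, 0.512, -0.522]]), ('t', [-0.368, 0.22, 0.596])]
side [[407.3, 0.0, 320.5], [0.0, 407.3, 198.0], [0.0, 0.0, 1.0]] [('R', [[-0.973, -0.229, -0.011], [-0.13, 0.591, -0.796], [0.188, -0.774, -0.605]]), ('t', [0.479, 0.186, 0.696])]
wrist [[310.9, 0.0, 321.8], [0.0, 310.9, 198.0], [0.0, 0.0, 1.0]] [('hand_eye', [[0.001, -0.964, -0.265, 0.067], [1.0, 0.001, -0.0, 0.001], [0.001, -0.265, 0.964, 0.031], [0.0, 0.0, 0.0, 1.0]])]
{'time': 0.1, 'joint_positions': array([-1.18086721,  0.38417597,  0.01638708,  1.37104805, -0.0062851 ,
        1.38822343, -0.04648126]), 'joint_velocities': array([ 0.00044294, -0.00227886, -0.00056206, -0.00194824,  0.00116995,
       -0.00016747,  0.0001094 ]), 'effort': array([ 3.26584202e-03, -6.29136801e+01,  8.47846828e-01, -3.72765183e+01,
        1.68353738e-02,  1.02741981e-02, -7.45451257e-05]), 'tool_pos': array([0.27334935, 0.56188837, 0.40376551]), 'ee_rot': array([-3.13978826e+00,  4.68876892e-05,  2.68883729e+00]), 'contact_force': array([ 0.06014964, -0.30771606, -0.58748412]), 'moment': array([-0.02596283,  0.00100764,  0.01629261]), 'grasp_force': 0.0, 'opening': 0.08539225969721112}
```

View pics/scene0.png

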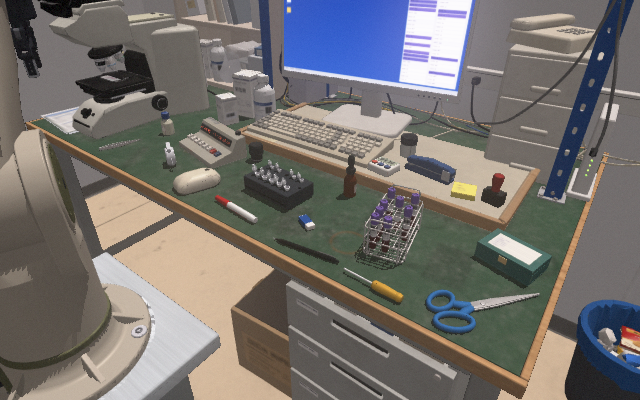

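View pics/side0.png

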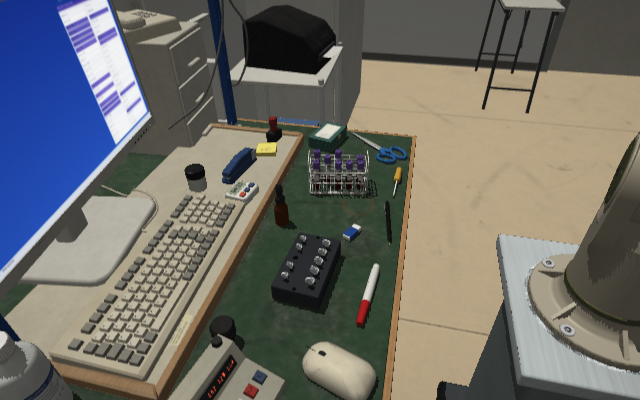

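The scene view shows the block at about (278,185) and the side view at about (308,268). The rack, bottle, eraser and marker all stand clear of it. Next I'll enlarge the side crop and get a rough block position.

```bash
cat >> h.py <<'E'
def ray(c,u,v,z):
    d=c['R'].T@np.linalg.inv(c['K'])@np.array([u,v,1.]); o=-c['R'].T@c['t']
    return o+d*(z-o[2])/d[2]
E
python3 - <<'E'
from h import *
a=np.load('pics/side0.png.npz');b=np.load('pics/scene0.png.npz')
print(ray(a,312,262,.038),ray(b,278,178,.038))
for n,u,v in(('bottle',282,225),('eraser',351,232),('rack',338,190),('mk',375,265),('mk2',360,325)):print(n,ray(a,u,v,0.0))
i=cv2.resize(a['pixels'][220:320,255:355],None,fx=5,fy=5,interpolation=cv2.INTER_CUBIC)
cv2.imwrite('pics/c1.png',i[:,:,::-1])
E
```

```text
[0.4973059  0.04112387 0.038     ] [0.50989128 0.0440422  0.038     ]
bottle [ 0.59661291 -0.08552815  0.        ]
eraser [ 0.44837577 -0.09556811  0.        ]
rack [ 0.50417421 -0.23635184  0.        ]
mk [ 0.38761317 -0.01281435  0.        ]
mk2 [0.39492041 0.12670516 0.        ]
```

View pics/c1.png

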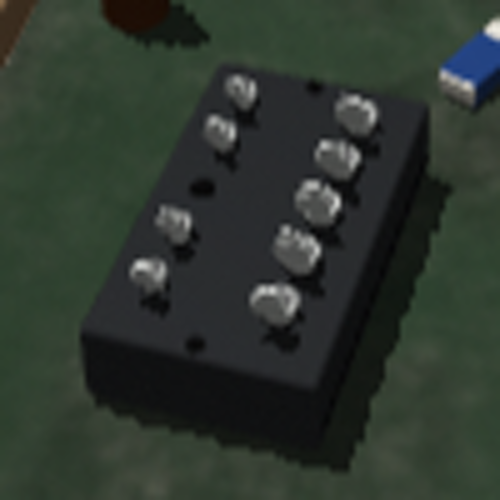

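The crop shows the block's top corners at about (225,65), (432,103), (320,388) and (82,330). The five large lids are on the right and the four small ones on the left.

Run:
```python
from h import *
a=np.load('pics/side0.png.npz')
P=np.array([ray(a,255+u/5,220+v/5,.038) for u,v in((225,65),(432,103),(320,388),(82,330))])[:,:2]
print(P.round(4), P.mean(0))
e=(P[3]+P[2]-P[0]-P[1])/2; f=(P[0]+P[3]-P[1]-P[2])/2
print(np.linalg.norm(e),np.linalg.norm(f),np.arctan2(-e[0],e[1]),np.arctan2(f[1],f[0]))
```

```text
[[ 0.5393 -0.0291]
 [ 0.4562 -0.0255]
 [ 0.4664  0.1165]
 [ 0.5509  0.1103]] [0.50318214 0.04303491]
0.14112291747847977 0.08393099786558524 -0.0775400967407965 -0.058293148604613446
```

Block centre is about (0.503, 0.043) with yaw about −0.07. I'll move to a wrist view above it with the tool x axis along the row and the gripper shut.

Request:
step_arm --pt "3 -5 0 -0.12" --pt "7 -10 0 -0.3" --pt "11 -16 0 -0.48" --pt "14 -22 0 -0.66" --pt "16 -28 0 -0.8" --jaw 1 --grip_force 20

```text
time: 0.78
tool_pos: [0.4286, 0.2952, 0.4044]
ee_rot: [-3.141, 0.0, 1.883]
contact_force: [0.7, 0.2, -0.1]
opening: -0.0
grasp_force: 0.0
```

Request:
step_arm --pt "2 -6 -1 -0.15" --pt "3 -12 -3 -0.3" --pt "4 -18 -5 -0.39" --pt "5 -24 -7 -0.39" --pt "5.5 -28 -7.5 -0.39"

```text
time: 1.4
tool_pos: [0.4823, 0.0146, 0.3286]
ee_rot: [-3.14, 0.001, 1.497]
contact_force: [0.2, 0.0, -0.1]
opening: -0.0001
grasp_force: 0.0
```

Request:
step_arm --pt "0 0 0 0" --pt "0 0 0 0" --pt "0 0 0 0" --pt "0 0 0 0" --pt "0 0 0 0"

```text
time: 2.02
tool_pos: [0.4828, 0.0179, 0.3297]
ee_rot: [3.142, -0.0, 1.5]
contact_force: [-0.1, -0.9, -0.3]
opening: 0.0001
grasp_force: 0.0
```

Run:
```python
from h import *
s,c=cap('wrist','w1.png'); print(s['time'],s['tool_pos'],s['ee_rot'],s['opening'],s['contact_force'],s['joint_positions'])
```

```text
2.025 [0.48276937 0.01788538 0.32973853] [ 3.14155545e+00 -1.54630828e-04  1.50006566e+00] 0.00012183882692389205 [-0.05309121 -0.92767743 -0.25275271] [-0.58333874  0.13507714  0.52635177  1.87580199 -0.07435773  1.14979341
 -0.10125248]
```

View pics/w1.png

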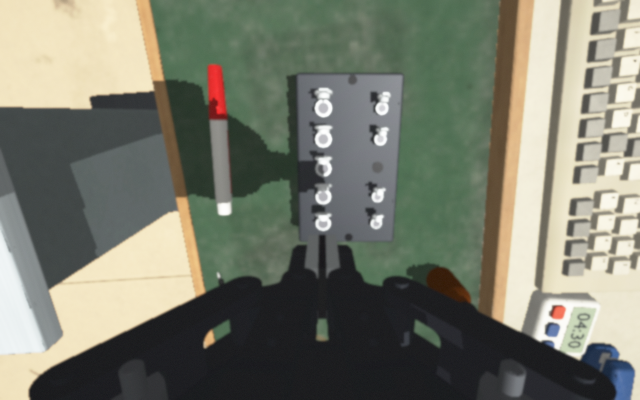

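The wrist view shows the block with corners at about (297,74), (404,74), (394,241) and (300,240). The large mouths lie near u=323, v=109–224, and the closed fingertips near (322,245). Next I'll refine this with an enlarged crop.

```bash
cat >> h.py <<'E'
def wray(c,u,v,z):
    from scipy.spatial.transform import Rotation as Ro
    R=Ro.from_euler('xyz',c['ee_rot']).as_matrix(); H=c['hand_eye']
    d=R@H[:3,:3]@np.linalg.inv(c['K'])@np.array([u,v,1.]); o=c['tool_pos']+R@H[:3,3]
    return o+d*(z-o[2])/d[2]
E
python3 - <<'E'
from h import *
c=np.load('pics/w1.png.npz')
P=np.array([wray(c,u,v,.038) for u,v in((297.5,74),(404,74),(394,241),(300,240))])[:,:2]
print(P.round(4),P.mean(0))
for v in(109,139,169,198,224):print(wray(c,323,v,.045).round(4))
i=cv2.resize(c['pixels'][60:300,250:410],None,fx=3.7,fy=2.5*1.0,interpolation=cv2.INTER_CUBIC)
i=cv2.resize(c['pixels'][65:265,285:415],None,fx=3,fy=3,interpolation=cv2.INTER_CUBIC)
cv2.imwrite('pics/c2.png',i[:,:,::-1])
E
```

```text
[[ 0.4712  0.1163]
 [ 0.5545  0.1105]
 [ 0.5455 -0.0304]
 [ 0.4608 -0.0235]] [0.50800118 0.04324568]
[0.4893 0.0885 0.045 ]
[0.4877 0.0654 0.045 ]
[0.486 0.041 0.045]
[0.4843 0.0163 0.045 ]
[ 0.4827 -0.007   0.045 ]
```

View pics/c2.png

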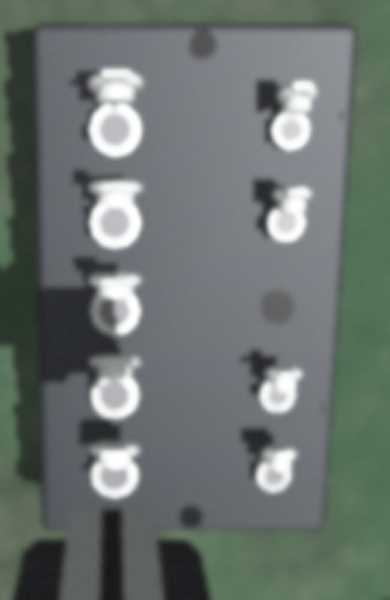

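Request:
step_arm --pt "0.3 4.5 0 0" --pt "0.7 9.0 -1.5 0" --pt "0.75 10 -5 0" --pt "0.75 10 -8.5 0" --pt "0.75 10 -9.6 0"

```text
time: 2.7
tool_pos: [0.4894, 0.1173, 0.2318]
ee_rot: [-3.138, 0.002, 1.499]
contact_force: [0.0, -0.2, 0.3]
opening: 0.0002
grasp_force: 0.0
```

Request:
step_arm --pt "0 0 0 0" --pt "0 0 0 0" --pt "0 0 0 0" --pt "0 0 0 0" --pt "0 0 0 0"

```text
time: 3.32
tool_pos: [0.4903, 0.1173, 0.234]
ee_rot: [3.141, -0.0, 1.499]
contact_force: [-0.5, -0.3, 0.1]
opening: 0.0
grasp_force: 0.0
```

Run:
```python
from h import *
s,c=cap('wrist','w2.png'); print(s['time'],s['tool_pos'],s['ee_rot'],s['contact_force'])
i=cv2.resize(c['pixels'][100:400,200:440],None,fx=2,fy=2,interpolation=cv2.INTER_CUBIC)
cv2.imwrite('pics/c3.png',i[:,:,::-1])
```

```text
3.325 [0.49034439 0.11726368 0.23400686] [ 3.14119579e+00 -4.11670939e-04  1.49879064e+00] [-0.52370773 -0.31939913  0.13792991]
```

View pics/c3.png

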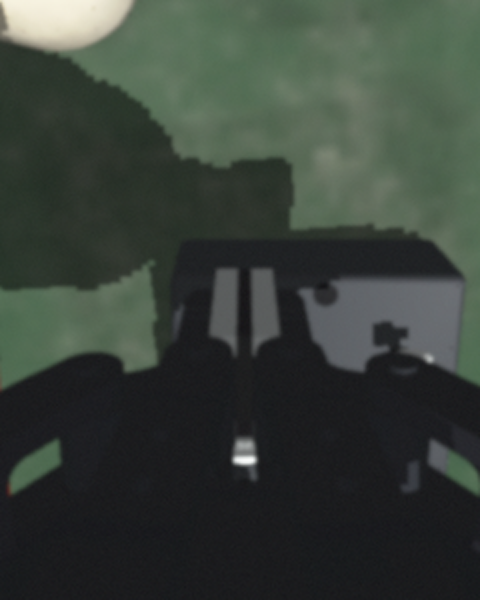

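Wrist view: the closed fingers sit over the block's +y end, in line with lid 1, which shows white at (245,460) between them. Now folding.

Request:
step_arm --pt "-0.08 -1.2 -0.1 0" --pt "-0.12 -1.7 -0.35 0" --pt "-0.15 -2.1 -0.65 0" --pt "-0.15 -2.2 -0.75 0" --pt "-0.17 -2.4 0 0"

```text
time: 4.0
tool_pos: [0.4882, 0.0933, 0.2333]
ee_rot: [-3.14, 0.001, 1.499]
contact_force: [0.6, -0.3, 0.4]
opening: 0.0
grasp_force: 0.0
```

Run:
```python
from h import *
s,c=cap('side','s2.png'); print(s['time'],s['tool_pos'],s['contact_force'])
s,d=cap('scene','s3.png')
i=cv2.resize(c['pixels'][200:320,245:365],None,fx=4,fy=4,interpolation=cv2.INTER_CUBIC)
j=cv2.resize(d['pixels'][140:220,235:325],None,fx=3.3,fy=6,interpolation=cv2.INTER_CUBIC)
cv2.imwrite('pics/c4.png',np.hstack([i,j])[:,:,::-1])
```

```text
4.0 [0.48822218 0.09327824 0.233304  ] [ 0.60669086 -0.26331558  0.41669509]
```

View pics/c4.png

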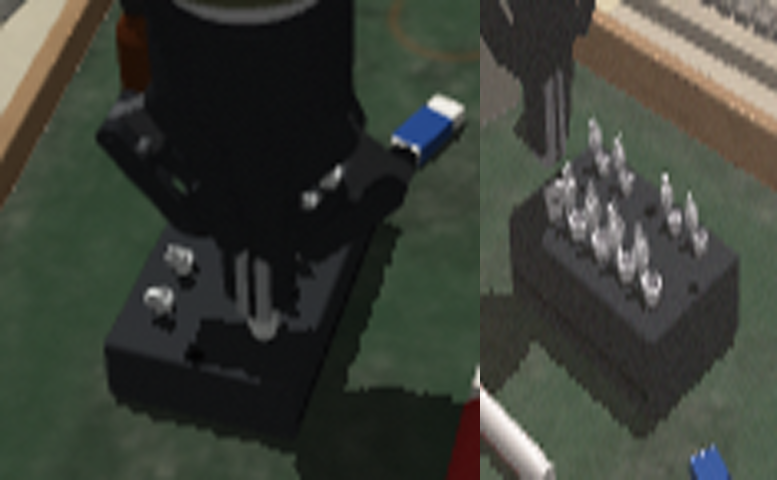

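The scene crop (right half) shows lid 1 folded at (555,200) and lids 2–5 still upright, with no notable force. I'll repeat the same stroke for the other four.

Request:
step_arm --pt "-0.08 -1.2 -0.1 0" --pt "-0.12 -1.7 -0.35 0" --pt "-0.15 -2.1 -0.65 0" --pt "-0.15 -2.2 -0.75 0" --pt "-0.17 -2.4 0 0"

```text
time: 4.72
tool_pos: [0.4865, 0.0693, 0.2333]
ee_rot: [-3.14, 0.001, 1.499]
contact_force: [0.3, 1.0, -0.3]
opening: 0.0003
grasp_force: 0.0
```

Request:
step_arm --pt "-0.08 -1.2 -0.1 0" --pt "-0.12 -1.7 -0.35 0" --pt "-0.15 -2.1 -0.65 0" --pt "-0.15 -2.2 -0.75 0" --pt "-0.17 -2.4 0 0"

```text
time: 5.35
tool_pos: [0.4848, 0.0453, 0.2333]
ee_rot: [-3.14, 0.001, 1.499]
contact_force: [0.5, 0.2, 0.5]
opening: 0.0
grasp_force: 0.0
```

Request:
step_arm --pt "-0.08 -1.2 -0.1 0" --pt "-0.12 -1.7 -0.35 0" --pt "-0.15 -2.1 -0.65 0" --pt "-0.15 -2.2 -0.75 0" --pt "-0.17 -2.4 0 0"

```text
time: 5.98
tool_pos: [0.4831, 0.0213, 0.2333]
ee_rot: [-3.14, 0.0, 1.499]
contact_force: [0.3, 0.8, 0.4]
opening: 0.0001
grasp_force: 0.0
```

Request:
step_arm --pt "-0.08 -1.2 -0.1 0" --pt "-0.12 -1.7 -0.35 0" --pt "-0.15 -2.1 -0.65 0" --pt "-0.15 -2.2 -0.75 0" --pt "-0.17 -2.4 0 0"

```text
time: 6.6
tool_pos: [0.4814, -0.0027, 0.2333]
ee_rot: [-3.14, 0.0, 1.499]
contact_force: [0.1, 0.1, 1.0]
opening: 0.0
grasp_force: 0.0
```

Request:
step_arm --pt "-0.1 -1 4 0" --pt "-0.2 -3 9.5 0" --pt "-0.2 -3 9.5 0" --pt "-0.2 -3 9.5 0" --pt "-0.2 -3 9.5 0"

```text
time: 7.22
tool_pos: [0.4793, -0.0321, 0.3277]
ee_rot: [-3.139, 0.0, 1.5]
contact_force: [-0.6, -0.1, -0.3]
opening: -0.0001
grasp_force: 0.0
```

Run:
```python
from h import *
s,c=cap('wrist','w3.png'); print(s['time'],s['tool_pos'],s['ee_rot'],s['contact_force'])
s,d=cap('scene','s4.png')
i=cv2.resize(c['pixels'][15:215,270:410],None,fx=2.7,fy=2.7,interpolation=cv2.INTER_CUBIC)
j=cv2.resize(d['pixels'][140:220,235:325],None,fx=4,fy=6.75,interpolation=cv2.INTER_CUBIC)
cv2.imwrite('pics/c5.png',np.hstack([i,j])[:,:,::-1])
```

```text
7.225 [ 0.47934238 -0.03213163  0.32766298] [-3.13939848e+00  2.39388426e-04  1.49979796e+00] [-0.64930868 -0.08826565 -0.34277918]
```

View pics/c5.png

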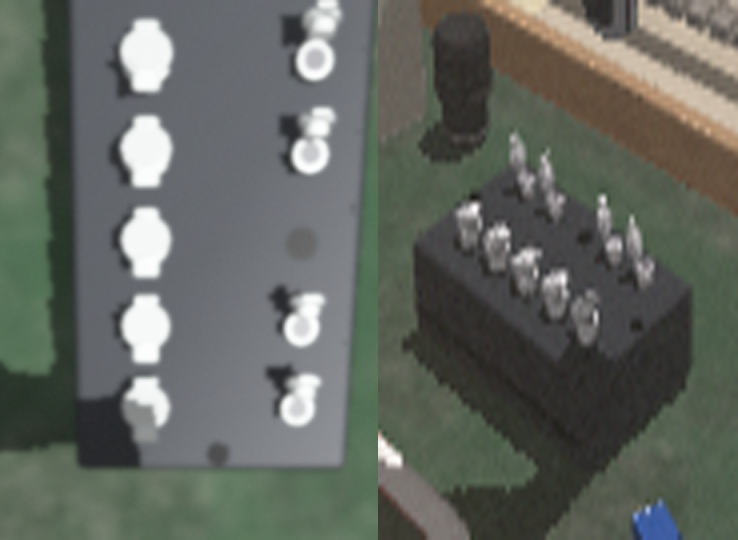

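All five large lids lie folded (left column in the wrist crop, plus the scene crop), and the four small ones are still open. Next I'll press them, starting with tube 5.

Request:
step_arm --pt "0.2 2.3 -3 0" --pt "0.2 2.3 -6.5 0" --pt "0.2 2.3 -9 0" --pt "0.2 2.3 -9.6 0" --pt "0.2 2.3 -9.6 0"

```text
time: 7.95
tool_pos: [0.4818, -0.0098, 0.2326]
ee_rot: [-3.141, 0.0, 1.499]
contact_force: [0.4, 0.2, 1.1]
opening: -0.0003
grasp_force: 0.0
```

Request:
step_arm --pt "0 0 0 0" --pt "0 0 0 0" --pt "0 0 0 0" --pt "0 0 0 0" --pt "0 0 0 0"

```text
time: 8.57
tool_pos: [0.4818, -0.0097, 0.2328]
ee_rot: [3.142, -0.0, 1.499]
contact_force: [-0.4, -0.4, 0.5]
opening: 0.0001
grasp_force: 0.0
```

Tip is now at 59.8 mm. Pressing slowly down to about 47.5 mm.

Request:
step_arm --pt "0 0 -0.5 0" --pt "0 0 -0.8 0" --pt "0 0 -1.0 0" --pt "0 0 -1.15 0" --pt "0 0 -1.25 0"

```text
time: 9.2
tool_pos: [0.4819, -0.0101, 0.2204]
ee_rot: [3.141, 0.0, 1.498]
contact_force: [-3.4, -3.5, 12.4]
opening: -0.0
grasp_force: 6.1
```

Request:
step_arm --pt "0 0 -0.02 0" --pt "0 0 -0.03 0" --pt "0 0 -0.04 0" --pt "0 0 -0.05 0" --pt "0 0 -0.05 0"

```text
time: 9.82
tool_pos: [0.4818, -0.0102, 0.2204]
ee_rot: [3.141, -0.0, 1.498]
contact_force: [-4.3, -2.7, 11.8]
opening: 0.0002
grasp_force: 5.9
```

It stopped at a tip height of 47.4 mm with 12 N, so lid 5 is home. On to tubes 4 to 1 in the same way.

Request:
step_arm --pt "0 0 0.6 0" --pt "0 0 1.3 0" --pt "0.08 1.2 1.3 0" --pt "0.17 2.4 1.3 0" --pt "0.17 2.4 1.3 0"

```text
time: 10.45
tool_pos: [0.4834, 0.0161, 0.2324]
ee_rot: [-3.141, -0.0, 1.502]
contact_force: [-1.2, 0.9, -1.0]
opening: 0.0001
grasp_force: 0.0
```

Request:
step_arm --pt "0 0 -0.5 0" --pt "0 0 -0.8 0" --pt "0 0 -1.0 0" --pt "0 0 -1.2 0" --pt "0 0 -1.3 0"

```text
time: 11.08
tool_pos: [0.4836, 0.0136, 0.2203]
ee_rot: [3.141, 0.0, 1.498]
contact_force: [-6.9, -3.8, 18.2]
opening: 0.0001
grasp_force: 9.0
```

Request:
step_arm --pt "0 0 0 0" --pt "0 0 0 0" --pt "0 0 0 0" --pt "0 0 0 0" --pt "0 0 0 0"

```text
time: 11.7
tool_pos: [0.4835, 0.0135, 0.2204]
ee_rot: [3.141, -0.0, 1.498]
contact_force: [-4.2, -2.8, 12.2]
opening: 0.0
grasp_force: 6.1
```

Request:
step_arm --pt "0 0 0.6 0" --pt "0 0 1.3 0" --pt "0.08 1.2 1.3 0" --pt "0.17 2.4 1.3 0" --pt "0.17 2.4 1.3 0"

```text
time: 12.32
tool_pos: [0.4851, 0.0401, 0.2324]
ee_rot: [-3.141, -0.0, 1.502]
contact_force: [0.2, 0.3, -0.6]
opening: -0.0001
grasp_force: 0.0
```

Request:
step_arm --pt "0 0 -0.5 0" --pt "0 0 -0.85 0" --pt "0 0 -1.1 0" --pt "0 0 -1.22 0" --pt "0 0 -1.3 0"

```text
time: 12.95
tool_pos: [0.4853, 0.0374, 0.2203]
ee_rot: [-3.142, 0.0, 1.498]
contact_force: [-5.5, -3.5, 17.0]
opening: 0.0001
grasp_force: 8.4
```

Request:
step_arm --pt "0 0 0 0" --pt "0 0 0 0" --pt "0 0 0 0" --pt "0 0 0 0" --pt "0 0 0 0"

```text
time: 13.58
tool_pos: [0.4852, 0.0374, 0.2204]
ee_rot: [-3.142, 0.0, 1.498]
contact_force: [-4.7, -4.0, 11.8]
opening: 0.0003
grasp_force: 6.1
```

Request:
step_arm --pt "0 0 0.6 0" --pt "0 0 1.3 0" --pt "0.08 1.2 1.3 0" --pt "0.17 2.4 1.3 0" --pt "0.17 2.4 1.3 0"

```text
time: 14.2
tool_pos: [0.4868, 0.0641, 0.2324]
ee_rot: [-3.141, -0.0, 1.502]
contact_force: [-0.1, -1.0, -0.2]
opening: 0.0
grasp_force: 0.0
```

Request:
step_arm --pt "0 0 -0.5 0" --pt "0 0 -0.85 0" --pt "0 0 -1.1 0" --pt "0 0 -1.22 0" --pt "0 0 -1.3 0"

```text
time: 14.82
tool_pos: [0.487, 0.0615, 0.2203]
ee_rot: [-3.141, 0.0, 1.498]
contact_force: [-5.9, -4.1, 16.7]
opening: 0.0
grasp_force: 8.4
```

Request:
step_arm --pt "0 0 0 0" --pt "0 0 0 0" --pt "0 0 0 0" --pt "0 0 0 0" --pt "0 0 0 0"

```text
time: 15.45
tool_pos: [0.4869, 0.0614, 0.2204]
ee_rot: [-3.142, 0.0, 1.498]
contact_force: [-5.0, -4.4, 12.2]
opening: -0.0
grasp_force: 6.1
```

Request:
step_arm --pt "0 0 0.6 0" --pt "0 0 1.3 0" --pt "0.08 1.2 1.3 0" --pt "0.17 2.4 1.3 0" --pt "0.17 2.4 1.3 0"

```text
time: 16.08
tool_pos: [0.4884, 0.0881, 0.2324]
ee_rot: [-3.141, -0.0, 1.502]
contact_force: [-0.1, 0.1, 0.6]
opening: -0.0002
grasp_force: 0.0
```

Request:
step_arm --pt "0 0 -0.5 0" --pt "0 0 -0.85 0" --pt "0 0 -1.1 0" --pt "0 0 -1.22 0" --pt "0 0 -1.3 0"

```text
time: 16.7
tool_pos: [0.4887, 0.0855, 0.2203]
ee_rot: [-3.141, 0.0, 1.498]
contact_force: [-5.3, -4.3, 15.7]
opening: -0.0003
grasp_force: 8.2
```

Request:
step_arm --pt "0 0 0 0" --pt "0 0 0 0" --pt "0 0 0 0" --pt "0 0 0 0" --pt "0 0 0 0"

```text
time: 17.32
tool_pos: [0.4887, 0.0854, 0.2204]
ee_rot: [-3.142, 0.0, 1.498]
contact_force: [-4.9, -3.4, 11.7]
opening: -0.0003
grasp_force: 6.0
```

Lift off and check.

Request:
step_arm --pt "0 0 2 0" --pt "0 0 6 0" --pt "-0.3 -4 11 0" --pt "-0.8 -10 11 0" --pt "-0.9 -12 11 0"

```text
time: 17.95
tool_pos: [0.4791, -0.0375, 0.3307]
ee_rot: [3.14, -0.0, 1.494]
contact_force: [0.5, 0.2, 0.0]
opening: 0.0004
grasp_force: 0.0
```

Request:
step_arm --pt "0 0 0 0" --pt "0 0 0 0" --pt "0 0 0 0" --pt "0 0 0 0" --pt "0 0 0 0"

```text
time: 18.58
tool_pos: [0.4796, -0.0333, 0.3296]
ee_rot: [-3.141, -0.0, 1.5]
contact_force: [0.3, -0.4, 0.1]
opening: -0.0
grasp_force: 0.0
```

Run:
```python
from h import *
s,c=cap('wrist','w4.png'); print(s['time'],s['tool_pos'],s['ee_rot'],s['contact_force'])
s,d=cap('scene','s5.png'); s,e=cap('side','s6.png')
i=cv2.resize(c['pixels'][15:215,270:410],None,fx=2.7,fy=2.7,interpolation=cv2.INTER_CUBIC)
j=cv2.resize(d['pixels'][140:220,235:325],None,fx=4,fy=6.75,interpolation=cv2.INTER_CUBIC)
cv2.imwrite('pics/c6.png',np.hstack([i,j])[:,:,::-1])
# block shift check: difference of large-lid masks in wrist before/after
for f in('w3.png','w4.png'):
    c=np.load('pics/'+f+'.npz'); g=c['pixels'][15:215,270:410].min(2); m=(g>150).astype(np.uint8)
    n,l,st,ce=cv2.connectedComponentsWithStats(m)
    for k in range(1,n):
        if st[k,4]>40: print(f,st[k,4],wray(c,*(ce[k]+[270,15]),.047).round(4)[:2])
a=np.load('pics/scene0.png.npz')['pixels'];b=d['pixels']
dd=(np.abs(a.astype(int)-b).max(2)>40).astype(np.uint8); ys,xs=np.nonzero(dd[140:330,200:560]); print(len(xs),xs.min()+200,xs.max()+200,ys.min()+140,ys.max()+140)
```

```text
18.575 [ 0.47963274 -0.03328721  0.32960091] [-3.14138622e+00 -7.05151861e-06  1.49960038e+00] [ 0.27002272 -0.41299837  0.13520463]
w3.png 328 [0.5359 0.0902]
w3.png 402 [0.4896 0.0901]
w3.png 279 [0.5342 0.0652]
w3.png 387 [0.4879 0.066 ]
w3.png 363 [0.4862 0.0418]
w3.png 348 [0.4844 0.0177]
w3.png 232 [0.5309 0.0169]
w3.png 178 [ 0.4843 -0.0029]
w3.png 228 [ 0.5292 -0.0066]
w4.png 316 [0.5359 0.0899]
w4.png 450 [0.4894 0.0888]
w4.png 274 [0.5343 0.0653]
w4.png 424 [0.4877 0.0647]
w4.png 398 [0.4861 0.041 ]
w4.png 369 [0.4843 0.0172]
w4.png 225 [0.5309 0.0168]
w4.png 221 [ 0.5291 -0.007 ]
w4.png 246 [ 0.484  -0.0055]
542 214 355 140 241
```

View pics/c6.png

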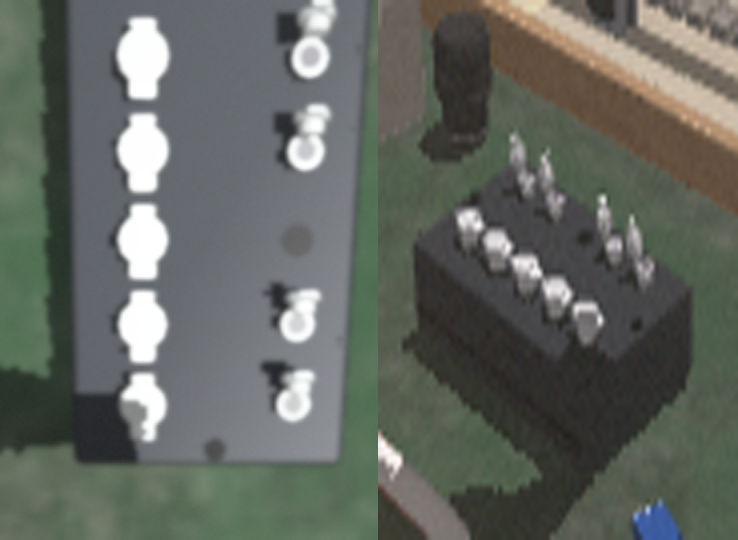

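The picture shows all five large lids flat and lower than before, the small lids still open, and the block where it was (small tubes within about 0.4 mm). The arm is clear, so I'm handing in.

```bash
python3 -c "
from plant import ticket
print(ticket.job_done())"
```

```text
the job is handed in; nothing more can be done
None
```

I folded all five large lids and pressed each one until the fingertips stopped about 0.2 mm above the nominal flat height, then handed the job in at about 19 s; the small lids stayed open and the block did not move.

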